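# Hold the filter funnel on its base for clamping

## Robot

A 7-joint arm with a two-finger parallel gripper is mounted at the origin on the work surface. World frame = base frame: x ahead of the robot, y to its left, z up, the work surface at z = 0. Lengths are in mm, angles in rad, forces in N, time in s.
With the tool pointing down it reaches from about 350 to 900 mm from the base axis. Payload 19.9 kg.
Tool frame: the origin (TCP) lies at the centre of the arm's flange, where the gripper is bolted on; the fingertips stand 199 mm ahead of it and the grasp point (between the pads) lies 180 mm ahead of it; z points along the fingers, y is the direction in which the jaws open and shut (so a half turn about z gives the same grasp; the last joint's range is limited). The gripper opens to 94 mm and grips with 3 to 60 N. Pads are 16 mm wide; open, the fingers measure 119 mm over their backs; the gripper's body (75 mm by 177 mm) begins 78 mm behind the grasp point.
Start: joints at [-1.185, 0.417, -0.01, 1.614, 0.005, 1.111, -0.053], TCP at [259.281, 568.676, 404.625] pointing down, gripper open.
Joint ranges: [-2.81, 2.81], [-0.39, 2.02], [-1.27, 1.25], [0.06, 2.57], [-1.19, 4.33], [0.19, 2], [-2.82, 2.82]. Speed limits (rad/s): [1.89, 1.89, 2.39, 2.39, 3.01, 3.01, 3.01].

## Interface

Orientations are given as a rotation vector (axis times angle).
In Python, from bench import arm gives the robot as it stands.
- The arm moves only by the shell command python3 -m inch 'ROWS' [OPENING] [FORCE]. ROWS is JSON, a list of rows, each an object with "translation": the shift along the tool's x, y, z in m, a list of three; "yaw": the turn about the tool's z in rad. In form: [{"translation": [x, y, z], "yaw": yaw}, ...]. A call has 1 to 20 rows; each row shifts and turns the pose as measured when the row begins, along the tool's axes as they then stand; what a row does not reach is not made up. A row lasts 1/10 s, in which the tool goes at most 50 mm and 8.59 degrees, less where a joint would pass 70% of its speed; a pose out of reach is approached as far as the arm can. A call is refused whole if a number of a shift passes 0.05 or a number of a turn 0.15, either way. A call with a gripper value outside its range is refused whole. OPENING is the gripper command: -1 is shut, 1 is fully open, values between are in proportion, set as the call begins (- or left out, the last holds). The fingers move at their own pace and stop on an object; FORCE is the grip in N (left out, the last holds). Time passes only in rows, so rows that do not move let the fingers close. It gives the time, the measured TCP pose, the force and the opening at its end, in the units of the state.
- arm.get_state(): the state, without advancing time (a new reading comes with each control period).
- arm.get_image(name): name is "scene" or "top" or "wrist"; returns a dict with "frame" (400x640x3 uint8, blue, green, red), "fx", "fy", "cx", "cy" (pixels), "distortion" ([k1, k2, p1, p2, k3] as OpenCV has them; the pictures are not rectified), "R" (3x3) and "t" (3): a world point X has camera coordinates R X + t; the wrist camera has in their place "hand_eye" (4x4, takes a point from camera to tool coordinates, whose origin is the TCP and whose axes are the flange's). Camera axes: x right, y down, z forward; pixel columns grow to the right and rows downward; lengths in mm; the calibration is good to about 2 mm. A picture is of the moment at which its call begins: read the wrist's pose just before it. There is no depth.
- arm.job_done(): hands the job in, once; it reports no verdict.
The state is a dict: "clock": time; "qpos": joint angles; "qd": joint speeds; "effort": joint torques, N m; "ee_pos": TCP position; "eef_rot": TCP orientation; "ft_force": force on the tool from outside, world axes, zero at the start; "moment": the same for the moment, N m; "gripper_width": opening from 0.0 (shut) to 1.0 (fully open).
Only numpy, scipy, OpenCV 4.12 (cv2) and the standard library are available. Lean on these libraries where they do the work, as an engineer would, in place of code of your own. Each camera call takes 0.05 s, during which the arm holds its last target.

## Task

One of the three places on the vacuum filtration manifold has only its filter base and membrane, no funnel. Take the loose steel funnel from the tray, set it upright and in line on that base, and press it straight down on the joint with a steady 10 newtons or so (never above 25, or the membrane tears), so that I can close the wing-nut clamp round the two flanges with both hands. Keep the push steady for three seconds and finish still gripping and pressing; leave the two clamped funnels, the loose clamp, the bottle and the dishes alone.

Things in the scene. Friction and masses are not known exactly. Their poses are not given: they have to be found in the camera images.
- funnel: loose stainless funnel: plain open tube, outside diameter 50 mm, walls 4 mm, on a round foot flange of diameter 64 mm, 6 mm thick; 95 mm tall in all; 0.2 to 0.31 kg. Stands upright, flange down, in one half of the tray. Origin: centre of the flange's underside; z up the tube; yaw means nothing. The clamp goes round the flange, so grip the tube.
- filter_base: base without funnel: round steel flange, diameter 64 mm, a white 47 mm membrane flat on it, on a rubber stopper in any of the manifold's three necks. Origin: centre of its flat top, 136 mm above the bench; no lip centres the funnel. On the stopper it springs straight down 0.4 mm per newton (4 mm at 10 N, funnel's weight included), stop at 12 mm.
- manifold: three-place vacuum manifold fixed to the bench: horizontal steel tube, diameter 44 mm, 424 mm long plus a 36 mm hose barb on the +y end; three port necks at y = -150, 0 and 150 mm in its frame; black cock levers on its +x side. Origin: on the bench under the middle neck; y along the tube.
- clamped_a: a finished place of the manifold, fixed: stopper, base, a funnel like the loose one and a closed wing-nut clamp round the flanges (up to 65 mm from the axis). Origin: on the axis at the neck's top, 90 mm above the bench; funnel rim 231 mm above the bench. Leave alone.
- clamped_b: the other finished place of the manifold, the same as clamped_a. To be left alone.
- tray: shallow stainless instrument tray fixed to the bench, 170 mm (x) by 260 mm (y), walls 16 mm high and 3 mm thick, floor 3 mm thick. Origin: centre of its underside, on the bench.
- clamp: the loose wing-nut ring clamp waiting for the colleague, lying flat in the other half of the tray: a steel ring of about 84 mm outside and 12 mm high with a brass wing nut at its side. Origin: under the middle of the ring. To be left alone.
- bottle: glass media bottle with a blue screw cap, diameter 66 mm, 140 mm tall, standing on the bench between the robot and the manifold. Origin: centre of its underside. To be left alone.
- dishes: stack of three culture dishes, diameter 93 mm, 43 mm high, on the bench beyond the manifold. Origin: centre of its underside. To be left alone.

How it is judged (in metres and radians):
On the way, in this order (a step that is already met when the one before it is completed fails the run):
1. the funnel is lifted out of the tray (height (world z) of funnel above 0.04 m and contact force between funnel and the fingers above 1 N), for 0.2 s.
2. the funnel is pressed on the open filter base, in line and upright, with 6 to 15 N for three seconds (horizontal distance between funnel and filter_base below 0.004 m and angle between funnel's own z axis and vertical below 0.06 rad and contact force between funnel and filter_base between 6 and 15 N), for 3 s.
At the end, for the whole second after the job is handed in: The funnel stands on the open filter base, axes within 4 mm, upright within 0.06 rad, at rest, still held by the fingers and pressed on the base with 6 to 15 N (held three seconds before, and through the last second); clamp, bottle and dishes within 20 mm of their starts (all of step 2 and contact force between funnel and the fingers above 1 N and linear speed of funnel below 0.01 m/s and distance of each of clamp, bottle, dishes from where it was at the start of the episode below 0.02 m); the arm keeps its last pose, push and grip.
It fails at once if the funnel is pressed on the base with more than 25 N (contact force between funnel and filter_base above 25 N).
It fails at once if a clamped funnel is bumped by the robot or the loose funnel (contact force between any of the arm, the fingers, funnel and clamped_a above 2 N or contact force between any of the arm, the fingers, funnel and clamped_b above 2 N).
It fails at once if the clamp, bottle or dishes are moved by more than 20 mm, or the bottle is tipped (distance of any of clamp, bottle, dishes from where it was at the start of the episode above 0.02 m or angle between bottle's own z axis and vertical above 0.3 rad).
It also fails if it takes over 58 s, if anything falls off the work surface, if the arm or the gripper's body presses on something with over 40 N, if the wrist force passes 120 N, or if a joint passes its speed limit or range.

## Working session

There is one attempt and no reset: what is moved stays moved. The work goes in short steps, Python scripts to look and compute and a shell command to move; the robot and the scene stay as the last step left them, time stands still between calls to the robot, and variables do not carry over. Pictures are saved under pics/ and viewed, and the job is handed in when it is done.

```bash
ls; mkdir -p pics; python3 - <<'E'
from bench import arm
import cv2
s=arm.get_state(); print(s)
for n in ("scene","top","wrist"):
    d=arm.get_image(n); cv2.imwrite(f"pics/{n}0.png",d["frame"]); print(n,{k:v for k,v in d.items() if k!="frame"})
E
```

```text
pics
{'clock': 0.0, 'qpos': array([-1.18448559,  0.41793431, -0.01031637,  1.61416595,  0.00468957,
        1.11068783, -0.05299448]), 'qd': array([ 8.10616357e-05,  7.53004451e-05,  6.50326027e-04,  3.11668485e-04,
       -1.15021641e-03, -2.08416970e-03, -1.91342252e-04]), 'effort': array([ 6.03487097e-04, -8.51230931e+01,  6.38989583e-01, -4.25999522e+01,
       -4.87958326e-02,  1.84455235e-02,  1.30212184e-04]), 'ee_pos': array([259.23119796, 568.55440848, 404.0532966 ]), 'eef_rot': array([-6.66820520e-01, -3.06982883e+00,  1.81916612e-03]), 'ft_force': array([ 0.22444238, -1.07099944,  0.02001962]), 'moment': array([-0.05187777,  0.06469449,  0.025781  ]), 'gripper_width': 0.9984637457744432}
scene {'fx': 407.9860032822939, 'fy': 407.9860032822939, 'cx': 312.39602078695344, 'cy': 197.25571279414388, 'distortion': array([-0.10449239,  0.        ,  0.        ,  0.        ,  0.        ]), 'R': array([[ 0.52362517,  0.85186049,  0.01226296],
       [ 0.73195623, -0.44246307, -0.51813754],
       [-0.43595499,  0.28028581, -0.85520939]]), 't': array([-261.70430768, -383.62449903, 14
[... 292 characters left out ...]
-2.19719743e-03, -1.04711517e-01],
       [ 1.04730418e-01, -1.19635082e-02, -9.94428687e-01]]), 't': array([-39.20639986, 562.02662385, 848.68081124])}
wrist {'fx': 301.012486702326, 'fy': 301.012486702326, 'cx': 320.5492899696221, 'cy': 203.04022412052245, 'distortion': array([-0.03273152,  0.        ,  0.        ,  0.        ,  0.        ]), 'hand_eye': array([[-8.79601282e-04, -9.65899139e-01, -2.58917127e-01,
         7.57182775e+01],
       [ 9.99998793e-01, -5.17972196e-04, -1.46491399e-03,
        -7.91843810e-01],
       [ 1.28084729e-03, -2.58918103e-01,  9.65898429e-01,
         2.04499912e+01],
       [ 0.00000000e+00,  0.00000000e+00,  0.00000000e+00,
         1.00000000e+00]])}
```

View pics/scene0.png

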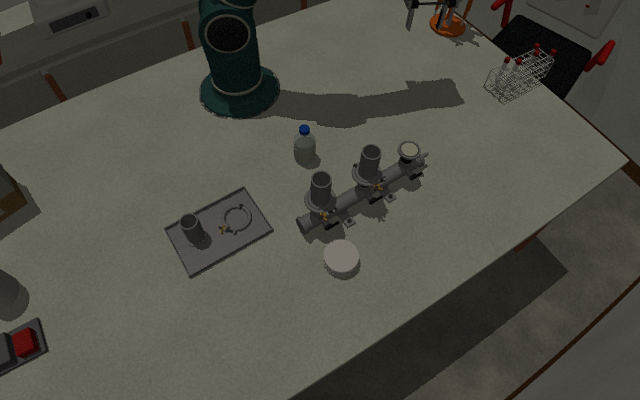

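View pics/top0.png

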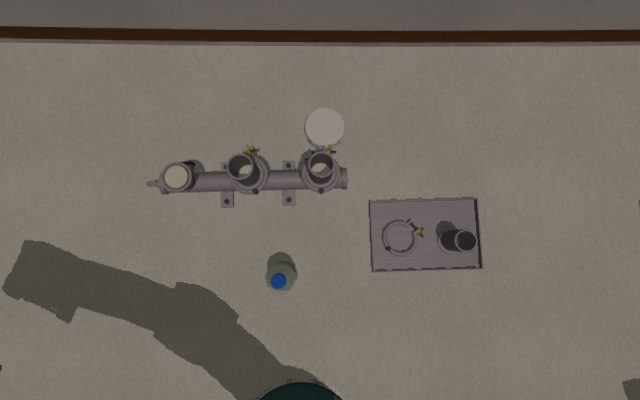

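View pics/wrist0.png

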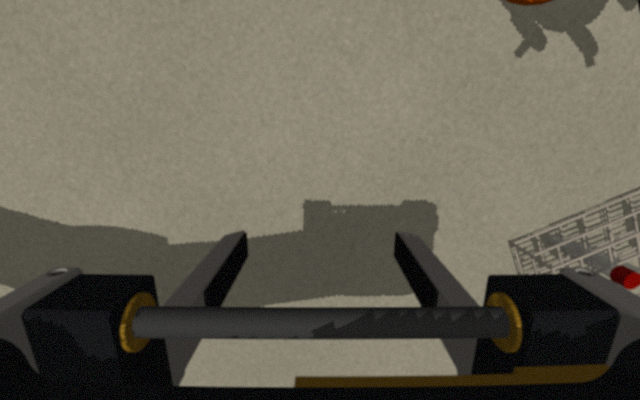

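The scene and top views show everything. In the top view the loose funnel's rim is at about (466,241), the open base's membrane at (177,177), and the bottle cap at (279,281). In the scene view the funnel rim is at (189,222) and the base at (409,150). I'll zoom in to measure.

```bash
cat > h.py <<'E'
import numpy as np,cv2
from bench import arm
from scipy.spatial.transform import Rotation as Ro
def K(d): return np.array([[d["fx"],0,d["cx"]],[0,d["fy"],d["cy"]],[0,0,1.]])
def ext(d,s=None):
    if "R" in d: return d["R"],d["t"]
    M=np.array(d["hand_eye"]);T=np.eye(4);T[:3,:3]=Ro.from_rotvec(s["eef_rot"]).as_matrix();T[:3,3]=s["ee_pos"]
    W=np.linalg.inv(T@M); return W[:3,:3],W[:3,3]
def onplane(d,px,z,s=None):
    R,t=ext(d,s); p=cv2.undistortPoints(np.array(px,float).reshape(-1,1,2),K(d),d["distortion"])[:,0]
    r=np.c_[p,np.ones(len(p))]@R; c=-R.T@t
    return c+r*((z-c[2])/r[:,2])[:,None]
def proj(d,X,s=None):
    R,t=ext(d,s); return cv2.projectPoints(np.array(X,float).reshape(-1,3),cv2.Rodrigues(R)[0],t,K(d),d["distortion"])[0][:,0]
def circ(P): # circle fit in xy
    A=np.c_[2*P[:,:2],np.ones(len(P))]; b=(P[:,:2]**2).sum(1); x=np.linalg.lstsq(A,b,rcond=None)[0]
    return x[:2],np.sqrt(x[2]+x[0]**2+x[1]**2)
E
python3 - <<'E'
from h import *
d=arm.get_image("top");e=arm.get_image("scene")
a=d["frame"][205:275,430:500];b=d["frame"][142:212,142:212];c=e["frame"][200:270,155:225];f=e["frame"][125:195,375:445]
r=lambda i:cv2.resize(i,(300,300),interpolation=cv2.INTER_NEAREST)
cv2.imwrite("pics/z1.png",cv2.convertScaleAbs(np.vstack([np.hstack([r(a),r(b)]),np.hstack([r(c),r(f)])]),alpha=1.8))
print(onplane(d,[[466,241]],98),onplane(d,[[177,177]],136),onplane(e,[[189,219]],98),onplane(e,[[409,149]],136))
print('clamped',onplane(d,[[242,166],[321,163]],231),'bottle',onplane(d,[[279,281]],140),'tray',onplane(d,[[370,201],[476,198],[481,268],[373,271]],16))
print(onplane(d,[[400,238]],12),'dish',onplane(d,[[325,127]],43))
E
```

```text
[[ 460.43903155 -359.453612     98.        ]] [[592.30176333 253.34782249 136.        ]] [[ 457.74181114 -352.39481963   98.        ]] [[592.19195761 257.8641036  136.        ]]
clamped [[597.97013119 101.35593997 231.        ]
 [604.09213026 -43.42561988 231.        ]] bottle [[380.33274603  39.21180122 140.        ]] tray [[ 554.49471605 -166.30129064   16.        ]
 [ 562.31456141 -421.58650117   16.        ]
 [ 396.36614085 -425.73069217   16.        ]
 [ 388.79565097 -170.93303491   16.        ]]
[[ 466.14887017 -237.43348069   12.        ]] dish [[728.47638654 -57.31957155  43.        ]]
```

View pics/z1.png

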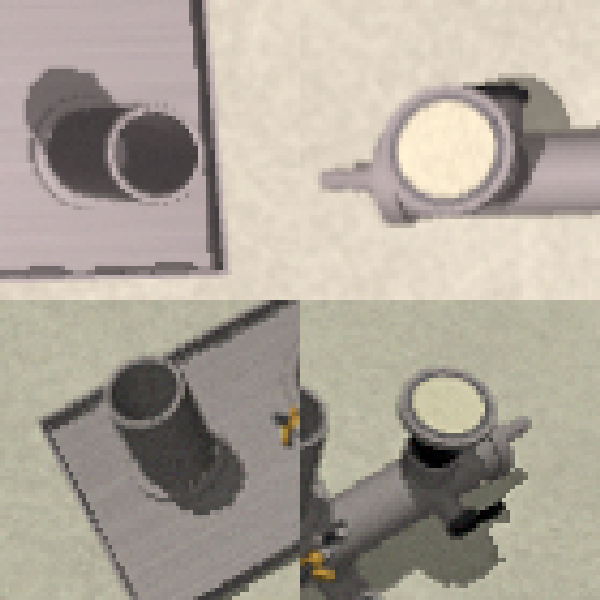

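Rough positions: funnel at about (460,-357), base at about (593,255). Next I go up, then swing around the base at constant radius.

```bash
python3 -m inch '[{"translation":[0,0,-0.05],"yaw":0},{"translation":[0,0,-0.05],"yaw":0},{"translation":[0,0,-0.05],"yaw":0},{"translation":[-0.05,0,0],"yaw":0.08},{"translation":[-0.05,0,0],"yaw":0.08},{"translation":[-0.05,0,0],"yaw":0.08},{"translation":[-0.05,0,0],"yaw":0.08},{"translation":[-0.05,0,0],"yaw":0.08},{"translation":[-0.05,0,0],"yaw":0.08},{"translation":[-0.05,0,0],"yaw":0.08},{"translation":[-0.05,0,0],"yaw":0.08}]' 1 20
```

```text
clock: 1.35
ee_pos: [555.4, 315.3, 557.8]
eef_rot: [-1.61, -2.695, 0.004]
ft_force: [0.3, 0.6, -0.3]
gripper_width: 1.0
```

```bash
python3 - <<'E'
from h import *
s=arm.get_state();d=arm.get_image("wrist");print(s["ee_pos"],s["qd"].round(3))
cv2.imwrite("pics/w1.png",d["frame"]); print(proj(d,[[593,255,136]],s))
E
```

```text
[555.38892676 315.25042099 557.76313812] [ 0.549  0.041  0.337 -0.016 -0.121  0.009  0.045]
[[325.79392239 229.07376384]]
```

View pics/w1.png

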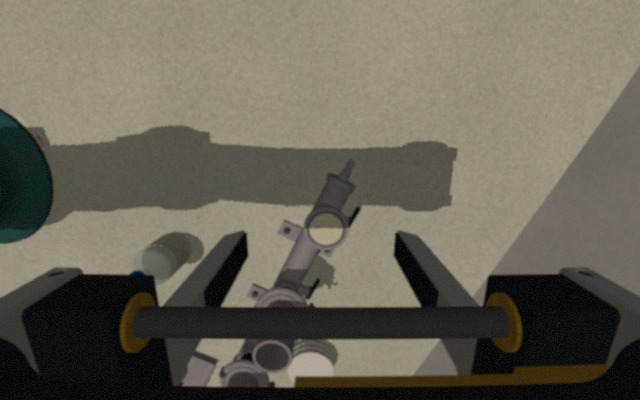

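The wrist view shows the open base at about (326,229), which matches the prediction of (326,229). I'll measure it once more at rest, with a mask.

```bash
python3 -m inch '[{"translation":[0,0,0],"yaw":0},{"translation":[0,0,0],"yaw":0}]'; cat >> h.py <<'E'
def membrane(d,s=None,x0=None,thr=None):
    R=60 if s is not None else 25
    g=d["frame"].astype(int); x,y=np.round(x0).astype(int)
    m=np.zeros(g.shape[:2],np.uint8); w=g[y-R:y+R,x-R:x+R]
    gg=w.min(2); c=gg[R-4:R+4,R-4:R+4].mean()
    m=((np.abs(w-w[R-4:R+4,R-4:R+4].reshape(-1,3).mean(0)).max(2)<25)).astype(np.uint8)
    n,l,st,ce=cv2.connectedComponentsWithStats(m,connectivity=4); k=l[R,R]
    cn=cv2.findContours((l==k).astype(np.uint8),cv2.RETR_EXTERNAL,cv2.CHAIN_APPROX_NONE)[0][0][:,0]+[x-R,y-R]
    P=onplane(d,cn,136,s); return ce[k]+[x-R,y-R],st[k],circ(P),onplane(d,[ce[k]+[x-R,y-R]],136,s)
E
python3 - <<'E'
from h import *
s=arm.get_state();d=arm.get_image("wrist");print(s["ee_pos"],s["qd"].round(3))
for n in("wrist","top","scene"):
    ss=s if n=="wrist" else None
    d=arm.get_image(n); cv2.imwrite(f"pics/b_{n}.png",d["frame"])
    p=proj(d,[[593,255,136]],ss)[0]; print(n,p)
    try: print(membrane(d,ss,p))
    except Exception as ex: print(ex)
E
```

```text
clock: 1.6
ee_pos: [560.8, 304.9, 557.9]
eef_rot: [1.636, 2.679, -0.008]
ft_force: [-0.4, 0.4, -0.6]
gripper_width: 1.003
[560.81898802 304.85355724 557.85036266] [-0.005  0.001 -0.01   0.    -0.003 -0.     0.001]
wrist [326.72102712 219.77254357]
(array([305.53155395, 207.74281837]), array([   0,    0,   85,  120, 4421], dtype=int32), (array([565.17686794, 239.69513414]), np.float64(65.26606023738802)), array([[558.75118856, 257.15537817, 136.        ]]))
top [176.20873506 176.66433244]
(array([171.86745887, 167.2440585 ]), array([   0,    0,   50,   37, 1094], dtype=int32), (array([611.340349  , 260.91488202]), np.float64(39.86495671469474)), array([[612.78055288, 264.70862946, 136.        ]]))
scene [408.38678023 149.6115835 ]
(array([406.00638104, 159.52689152]), array([   0,   16,   50,   34, 1097], dtype=int32), (array([616.43706459, 227.29459732]), np.float64(53.55505760827029)), array([[616.60206129, 227.56691771, 136.        ]]))
```

```bash
cat >> h.py <<'E'
def membrane(d,s=None,x0=None):
    R=30 if s is not None else 16
    x,y=np.round(x0).astype(int); w=cv2.cvtColor(d["frame"],cv2.COLOR_BGR2GRAY)[y-R:y+R+1,x-R:x+R+1].astype(float)
    c=np.median(w[R-3:R+4,R-3:R+4]); out=[]
    for f in (.9,.85,.8,.75):
        m=(w>f*c).astype(np.uint8); n,l,st,ce=cv2.connectedComponentsWithStats(m,connectivity=4); k=l[R,R]
        P=onplane(d,ce[k]+[x-R,y-R],136,s)[0]
        out.append((f,st[k][2:].tolist(),(ce[k]+[x-R,y-R]).round(1).tolist(),P.round(1)[:2].tolist()))
    return out
E
python3 - <<'E'
from h import *
for n in("wrist","top","scene"):
    s=arm.get_state(); ss=s if n=="wrist" else None
    d=arm.get_image(n)
    p=proj(d,[[593,255,136]],ss)[0]; print(n,*membrane(d,ss,p),sep="\n")
E
```

```text
wrist
(0.9, [61, 61, 2530], [324.7, 228.2], [595.3, 244.8])
(0.85, [61, 61, 2647], [324.0, 227.4], [594.0, 245.4])
(0.8, [61, 61, 2683], [324.0, 227.3], [593.8, 245.5])
(0.75, [61, 61, 2734], [323.9, 227.2], [593.7, 245.6])
top
(0.9, [27, 28, 518], [177.9, 174.8], [596.9, 251.6])
(0.85, [32, 28, 619], [176.7, 173.9], [598.8, 254.2])
(0.8, [32, 28, 631], [176.6, 173.8], [599.0, 254.4])
(0.75, [32, 28, 642], [176.4, 173.8], [599.1, 254.8])
scene
(0.9, [15, 9, 60], [407.2, 151.9], [597.5, 247.1])
(0.85, [15, 9, 63], [407.3, 152.0], [598.0, 247.1])
(0.8, [15, 9, 64], [407.4, 152.0], [598.2, 247.2])
(0.75, [15, 9, 64], [407.4, 152.0], [598.2, 247.2])
```

```bash
python3 - <<'E'
from h import *
T=[]
for n,(x,y) in(("wrist",(326,220)),("top",(176,176)),("scene",(408,150))):
    im=cv2.imread(f"pics/b_{n}.png")[y-30:y+30,x-30:x+30]; T.append(cv2.resize(im,(260,260),interpolation=cv2.INTER_NEAREST))
cv2.imwrite("pics/z2.png",cv2.convertScaleAbs(np.hstack(T),alpha=1.6))
E
```

```text
(no output)
```

View pics/z2.png

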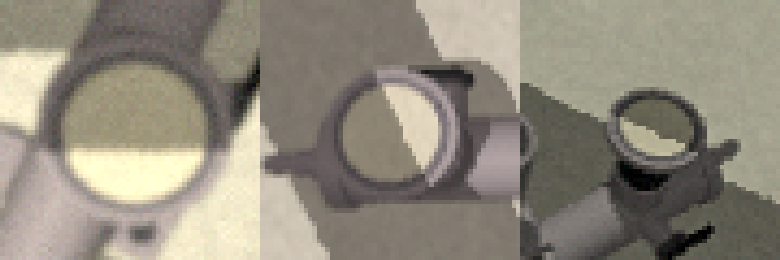

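```bash
cat >> h.py <<'E'
def membrane(d,s=None,x0=None,z=136):
    R=34 if s is not None else 16
    x,y=np.round(x0).astype(int); f=cv2.GaussianBlur(d["frame"],(3,3),0).astype(float)[y-R:y+R+1,x-R:x+R+1]
    q=f[...,0]/f[...,2]; c=np.median(q[R-5:R+6,R-5:R+6]); out=[]
    for a in (.03,.05,.07,.09):
        m=(q<c+a).astype(np.uint8); m=cv2.morphologyEx(m,cv2.MORPH_OPEN,np.ones((3,3),np.uint8)); n,l,st,ce=cv2.connectedComponentsWithStats(m,connectivity=4); k=l[R,R]
        cn=cv2.findContours((l==k).astype(np.uint8),cv2.RETR_EXTERNAL,cv2.CHAIN_APPROX_NONE)[0]
        cn=cv2.convexHull(max(cn,key=len))[:,0].astype(float)+[x-R,y-R]; 
        e=cv2.fitEllipse(cn.astype(np.float32))[0]
        out.append((a,st[k][2:].tolist(),np.round(e,1).tolist(),onplane(d,[e],z,s)[0].round(1)[:2].tolist()))
    return out
E
python3 - <<'E'
from h import *
for n,fn in(("wrist","b_wrist"),("top","top0"),("scene","scene0"),("top","b_top"),("scene","b_scene")):
    s=arm.get_state(); ss=s if n=="wrist" else None
    d=arm.get_image(n); d["frame"]=cv2.imread(f"pics/{fn}.png")
    p=proj(d,[[593,255,136]],ss)[0]; print(fn,*membrane(d,ss,p),sep="\n")
E
```

```text
b_wrist
(0.03, [33, 31, 806], [326.5, 220.0], [592.3, 256.1])
(0.05, [34, 32, 857], [326.5, 220.0], [592.3, 256.0])
(0.07, [34, 33, 898], [326.5, 220.0], [592.4, 256.0])
(0.09, [36, 34, 940], [326.6, 220.1], [592.5, 256.0])
top0
(0.03, [22, 22, 391], [175.6, 176.3], [593.8, 256.4])
(0.05, [24, 23, 424], [175.4, 176.3], [593.8, 256.7])
(0.07, [24, 23, 446], [175.5, 176.2], [593.9, 256.5])
(0.09, [29, 28, 618], [173.2, 171.3], [604.3, 261.6])
scene0
(0.03, [17, 13, 167], [409.0, 149.0], [592.3, 257.9])
(0.05, [17, 13, 179], [409.1, 148.9], [592.0, 258.2])
(0.07, [17, 14, 191], [409.1, 148.8], [591.9, 258.5])
(0.09, [33, 31, 716], [401.3, 147.4], [576.6, 242.6])
b_top
(0.03, [21, 21, 367], [175.3, 176.4], [593.5, 256.9])
(0.05, [22, 23, 402], [175.5, 176.3], [593.7, 256.6])
(0.07, [24, 23, 435], [175.5, 176.3], [593.7, 256.5])
(0.09, [24, 24, 457], [175.6, 176.4], [593.6, 256.3])
b_scene
(0.03, [17, 13, 166], [409.0, 148.8], [591.7, 258.4])
(0.05, [17, 13, 176], [409.2, 148.9], [592.1, 258.6])
(0.07, [17, 14, 191], [409.1, 148.8], [591.7, 258.4])
(0.09, [33, 31, 723], [402.0, 147.3], [577.3, 244.6])
```

The base is at about (593.0, 256.3), with the views agreeing to about 2 mm. On to the funnel.

```bash
python3 -m inch '[{"translation":[-0.05,0,0],"yaw":0.08},{"translation":[-0.05,0,0],"yaw":0.08},{"translation":[-0.05,0,0],"yaw":0.08},{"translation":[-0.05,0,0],"yaw":0.08},{"translation":[-0.05,0,0],"yaw":0.08},{"translation":[-0.05,0,0],"yaw":0.08},{"translation":[-0.05,0,0],"yaw":0.08},{"translation":[-0.05,0,0],"yaw":0.08},{"translation":[-0.05,0,0],"yaw":0.08},{"translation":[-0.05,-0.01,0],"yaw":0.08},{"translation":[-0.05,-0.01,0],"yaw":0.08},{"translation":[-0.05,-0.01,0],"yaw":0.08},{"translation":[-0.04,-0.01,0],"yaw":0.07},{"translation":[0,0,0.02],"yaw":0},{"translation":[0,0,0.02],"yaw":0},{"translation":[0,0,0],"yaw":0}]'
python3 - <<'E'
from h import *
s=arm.get_state();d=arm.get_image("wrist");print(s["ee_pos"],s["qd"].round(3))
cv2.imwrite("pics/w2.png",d["frame"]); print(proj(d,[[460,-357,98],[460,-357,3]],s))
E
```

```text
clock: 3.8
ee_pos: [516.9, -294.0, 518.9]
eef_rot: [2.771, 1.469, -0.005]
ft_force: [0.9, -0.5, 0.2]
gripper_width: 1.0
[ 516.85069399 -294.03297293  518.89872108] [-0.005 -0.019  0.003 -0.044  0.001  0.032 -0.006]
[[311.69997249 235.82524512]
 [313.0507238  215.47855529]]
```

View pics/w2.png

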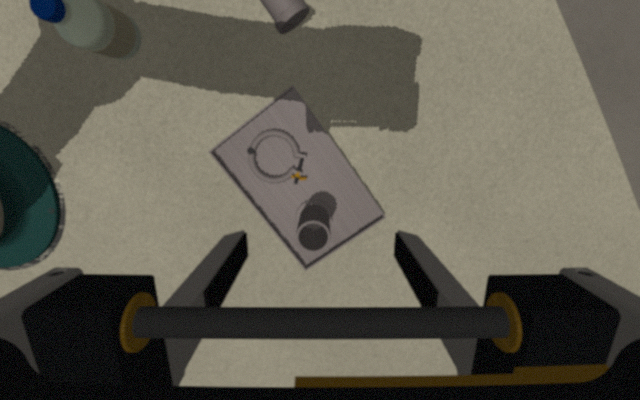

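The wrist view shows the funnel rim at about (313,236), next to the predicted (312,236). I'll refine from a zoom.

```bash
python3 - <<'E'
from h import *
im=cv2.imread("pics/w2.png")[185:265,275:355]; cv2.imwrite("pics/z3.png",cv2.convertScaleAbs(cv2.resize(im,(560,560),interpolation=cv2.INTER_CUBIC),alpha=1.8))
E
```

```text
(no output)
```

View pics/z3.png

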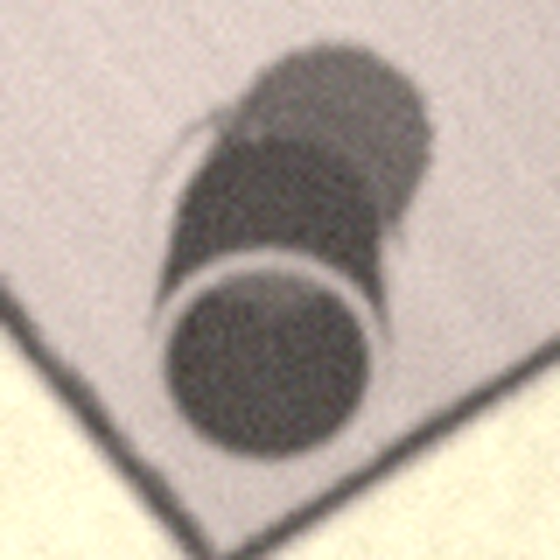

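```bash
python3 - <<'E'
from h import *
s=arm.get_state();d=arm.get_image("wrist")
print(onplane(d,[[312.9,236.7]],98,s))
t=arm.get_image("top");print(onplane(t,[[465.5,240.4]],98))
def totool(P):
    R=Ro.from_rotvec(s["eef_rot"]).as_matrix(); return R.T@(np.array(P)-s["ee_pos"])
P=onplane(d,[[312.9,236.7]],98,s)[0]; print(totool(P)); R=Ro.from_rotvec(s["eef_rot"]).as_matrix();print(R.round(3), s["ee_pos"])
E
```

```text
[[ 461.23759028 -359.58704613   98.        ]]
[[ 461.72159339 -358.43232126   98.        ]]
[-83.67924493 -11.3237835  422.57667384]
[[ 0.561  0.828  0.001]
 [ 0.828 -0.561 -0.007]
 [-0.005  0.004 -1.   ]] [ 517.20696203 -293.91584355  520.2039933 ]
```

```bash
python3 -m inch '[{"translation":[-0.028,-0.004,0.03],"yaw":0},{"translation":[-0.028,-0.004,0.03],"yaw":0},{"translation":[-0.028,-0.004,0.03],"yaw":0},{"translation":[0,0,0.02],"yaw":0},{"translation":[0,0,0],"yaw":0},{"translation":[0,0,0],"yaw":0}]'
python3 - <<'E'
from h import *
s=arm.get_state();R=Ro.from_rotvec(s["eef_rot"]).as_matrix();print(s["ee_pos"],R[:,2])
print(R.T@(np.array([461.4,-359,70])-s["ee_pos"]))
d=arm.get_image("wrist");cv2.imwrite("pics/w3.png",d["frame"]);print(proj(d,[[461.4,-359,98]],s))
E
```

```text
clock: 4.55
ee_pos: [463.7, -358.0, 414.6]
eef_rot: [2.756, 1.478, 0.006]
ft_force: [-0.4, -0.3, 0.6]
gripper_width: 1.002
[ 463.68936868 -357.95144339  414.61535614] [ 0.0105162  -0.01100444 -0.99988415]
[ -0.98674384  -6.44373859 344.56289548]
[[315.03070467 198.87032137]]
```

View pics/w3.png

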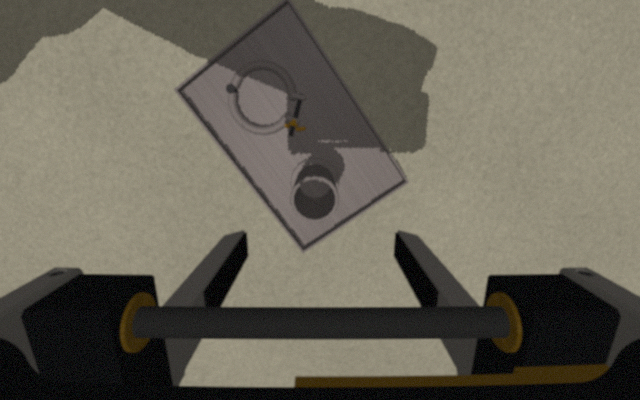

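The rim is at (315,198), in agreement. Descending.

```bash
python3 -m inch '[{"translation":[-0.001,-0.006,0.04],"yaw":0},{"translation":[0,0,0.04],"yaw":0},{"translation":[0,0,0.04],"yaw":0},{"translation":[0,0,0.02],"yaw":0},{"translation":[0,0,0],"yaw":0},{"translation":[0,0,0],"yaw":0}]'
python3 - <<'E'
from h import *
s=arm.get_state();R=Ro.from_rotvec(s["eef_rot"]).as_matrix();print(s["ee_pos"],R[:,2])
print(R.T@(np.array([461.4,-359,70])-s["ee_pos"]))
d=arm.get_image("wrist");cv2.imwrite("pics/w4.png",d["frame"]);print(proj(d,[[461.4,-359,98]],s))
E
```

```text
clock: 5.2
ee_pos: [467.0, -355.5, 279.5]
eef_rot: [2.739, 1.486, 0.021]
ft_force: [0.5, -0.9, -0.1]
gripper_width: 1.003
[ 467.02055992 -355.52534414  279.48682606] [ 0.02418563 -0.01587509 -0.99958143]
[ -5.95412579  -8.87494533 209.31836506]
[[307.71031343 263.7544123 ]]
```

View pics/w4.png

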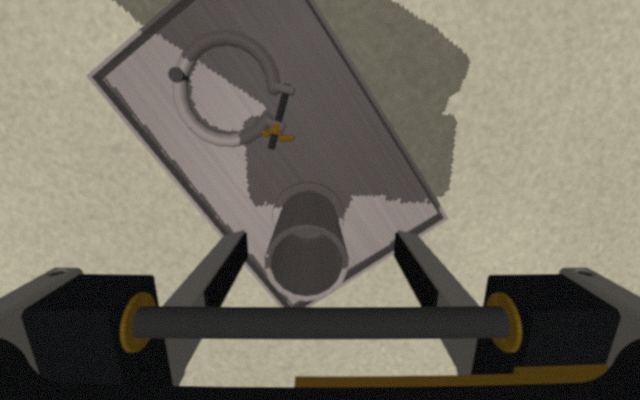

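The tool is picking up a slight tilt (0.029 rad) during fast descents. I'll go back up and come down slower to see whether the tilt comes off, correcting the lateral offset on the way.

```bash
python3 -m inch '[{"translation":[0,0,-0.04],"yaw":0},{"translation":[0,0,-0.04],"yaw":0},{"translation":[0,0,-0.04],"yaw":0},{"translation":[0,0,0],"yaw":0}]'
cat > st.py <<'E'
from h import *
import sys
s=arm.get_state();R=Ro.from_rotvec(s["eef_rot"]).as_matrix()
print("t",s["clock"],"pos",s["ee_pos"].round(1),"z",R[:,2].round(4),"yaw(y az)",np.degrees(np.arctan2(R[1,1],R[0,1])).round(1),"F",s["ft_force"].round(2),"w",s["gripper_width"].round(3))
if len(sys.argv)>3:
    T=np.array([float(a) for a in sys.argv[1:4]]); print("target in tool",(R.T@(T-s["ee_pos"])).round(1))
E
python3 st.py 461.4 -359 70
python3 -m inch '[{"translation":[-0.001,0,0.015],"yaw":0},{"translation":[-0.001,0,0.015],"yaw":0},{"translation":[0,0,0.015],"yaw":0},{"translation":[0,0,0.015],"yaw":0},{"translation":[0,0,0.015],"yaw":0},{"translation":[0,0,0.015],"yaw":0},{"translation":[0,0,0],"yaw":0}]'; python3 st.py 461.4 -359 70
```

```text
clock: 5.65
ee_pos: [464.5, -353.7, 410.6]
eef_rot: [2.734, 1.484, 0.027]
ft_force: [1.5, -1.2, 0.5]
gripper_width: 0.998
clock: 6.35
ee_pos: [465.7, -356.5, 312.1]
eef_rot: [2.735, 1.485, 0.027]
ft_force: [-0.5, -1.0, -0.8]
gripper_width: 0.998Traceback (most recent call last):
  File "st.py", line 4, in <module>
    print("t",s["clock"],"pos",s["ee_pos"].round(1),"z",R[:,2].round(4),"yaw(y az)",np.degrees(np.arctan2(R[1,1],R[0,1])).round(1),"F",s["ft_force"].round(2),"w",s["gripper_width"].round(3))
                                                                                                                                                                  ^^^^^^^^^^^^^^^^^^^^^^^^
AttributeError: 'float' object has no attribute 'round'
Traceback (most recent call last):
  File "st.py", line 4, in <module>
    print("t",s["clock"],"pos",s["ee_pos"].round(1),"z",R[:,2].round(4),"yaw(y az)",np.degrees(np.arctan2(R[1,1],R[0,1])).round(1),"F",s["ft_force"].round(2),"w",s["gripper_width"].round(3))
                                                                                                                                                                  ^^^^^^^^^^^^^^^^^^^^^^^^
AttributeError: 'float' object has no attribute 'round'
```

```bash
sed -i 's/s\["gripper_width"\].round(3)/round(s["gripper_width"],3)/' st.py; python3 st.py 461.4 -359 70; python3 -c "
from scipy.spatial.transform import Rotation as R
for v in ([2.739,1.486,.021],[2.734,1.484,.027],[2.735,1.485,.027],[1.636,2.679,-.008],[2.771,1.469,-.005],[2.756,1.478,.006]): print(R.from_rotvec(v).as_matrix()[:,2].round(4))"
```

```text
t 6.35 pos [ 465.7 -356.5  312.1] z [ 0.0291 -0.0175 -0.9994] yaw(y az) -33.0 F [-0.52 -1.   -0.81] w 0.998
target in tool [ -4.7 -10.4 241.9]
[ 0.0239 -0.0159 -0.9996]
[ 0.0299 -0.0187 -0.9994]
[ 0.0292 -0.0175 -0.9994]
[-5.0e-04 -5.7e-03 -1.0e+00]
[-3.0e-04 -6.2e-03 -1.0e+00]
[ 0.0101 -0.0108 -0.9999]
```

```bash
python3 -m inch '[{"translation":[0,0,-0.03],"yaw":0},{"translation":[0,-0.05,-0.03],"yaw":0},{"translation":[0,0,0],"yaw":0}]' >/dev/null; python3 st.py
python3 -m inch '[{"translation":[0,0.05,0],"yaw":0},{"translation":[0,0,0],"yaw":0}]'>/dev/null; python3 st.py 461.4 -359 70
```

```text
t 6.65 pos [ 426.3 -331.9  366.9] z [ 0.0248 -0.0168 -0.9996] yaw(y az) -33.1 F [ 1.56 -0.29 -0.21] w 1.005
t 6.85 pos [ 469.  -359.   369.2] z [ 0.0267 -0.0154 -0.9995] yaw(y az) -33.0 F [-1.62  0.27 -0.8 ] w 0.996
target in tool [ -4.6 -15.6 298.9]
```

```bash
python3 -m inch '[{"translation":[0,-0.05,0],"yaw":0},{"translation":[0,-0.05,0],"yaw":0},{"translation":[0,-0.05,0],"yaw":0},{"translation":[0,0,0],"yaw":0}]' >/dev/null; python3 st.py
python3 -m inch '[{"translation":[0,0.02,0],"yaw":0},{"translation":[0,0.02,0],"yaw":0},{"translation":[0,0.02,0],"yaw":0},{"translation":[0,0.02,0],"yaw":0},{"translation":[0,0.02,0],"yaw":0},{"translation":[0,0.02,0],"yaw":0},{"translation":[0,0,0],"yaw":0}]'>/dev/null; python3 st.py 461.4 -359 70
```

```text
t 7.25 pos [ 340.6 -276.   361.6] z [ 0.0229 -0.016  -0.9996] yaw(y az) -33.0 F [-0.16 -0.62  0.9 ] w 1.0
t 7.95 pos [ 446.  -343.8  365.8] z [ 0.028  -0.015  -0.9995] yaw(y az) -32.9 F [-0.8  -0.51 -1.05] w 1.004
target in tool [ -5.2  11.8 296.3]
```

The tilt is only mildly affected, and 0.03 rad is well inside the 0.06 limit, so I'm going on. I'll descend slowly so it adds no more.

```bash
python3 -m inch '[{"translation":[-0.005,0.012,0.015],"yaw":0},{"translation":[0,0,0.02],"yaw":0},{"translation":[0,0,0.02],"yaw":0},{"translation":[0,0,0.02],"yaw":0},{"translation":[0,0,0.015],"yaw":0},{"translation":[0,0,0],"yaw":0}]'>/dev/null; python3 st.py 461.4 -359 70
```

```text
t 8.55 pos [ 455.7 -356.6  272.8] z [ 0.0282 -0.016  -0.9995] yaw(y az) -32.9 F [-0.3  -0.13  0.27] w 0.997
target in tool [  0.6  -0.5 202.8]
```

```bash
python3 - <<'E'
from h import *
s=arm.get_state();d=arm.get_image("wrist");cv2.imwrite("pics/w5.png",d["frame"]);print(proj(d,[[461.4,-359,98]],s))
E
```

```text
[[322.24464771 258.13915217]]
```

View pics/w5.png

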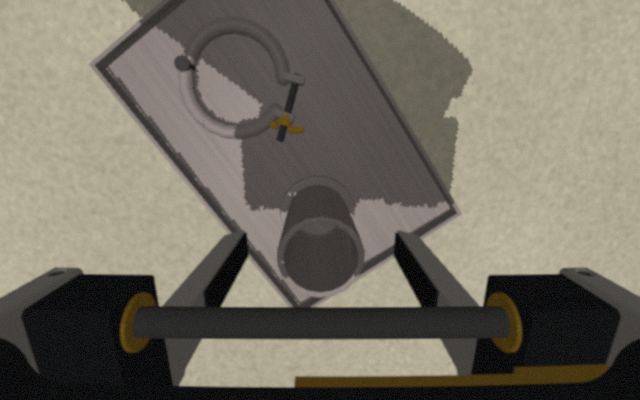

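The rim is centred at about (321,256) against a predicted (322,258), so within about 1 mm. Down 22 mm, then grip.

```bash
python3 -m inch '[{"translation":[0.001,0,0.012],"yaw":0},{"translation":[0,0,0.010],"yaw":0},{"translation":[0,0,0],"yaw":0}]'>/dev/null; python3 st.py 461.4 -359 70
python3 -m inch '[{"translation":[0,0,0],"yaw":0},{"translation":[0,0,0],"yaw":0},{"translation":[0,0,0],"yaw":0},{"translation":[0,0,0],"yaw":0},{"translation":[0,0,0],"yaw":0},{"translation":[0,0,0],"yaw":0},{"translation":[0,0,0],"yaw":0},{"translation":[0,0,0],"yaw":0}]' -1 30 ; python3 st.py 461.4 -359 70
```

```text
t 8.9 pos [ 457.6 -356.5  252. ] z [ 0.0316 -0.0179 -0.9993] yaw(y az) -32.9 F [-0.33  0.16  0.33] w 1.004
target in tool [ -0.4  -2.1 182. ]
clock: 9.7
ee_pos: [457.5, -356.7, 253.3]
eef_rot: [2.733, 1.486, 0.031]
ft_force: [-0.4, 0.4, -0.7]
gripper_width: 0.532
t 9.7 pos [ 457.5 -356.7  253.3] z [ 0.0323 -0.0177 -0.9993] yaw(y az) -32.9 F [-0.45  0.38 -0.69] w 0.532
target in tool [ -0.3  -2.2 183.4]
```

Gripped, with the opening at 50 mm as it should be. Lifting.

```bash
python3 -m inch '[{"translation":[0,0,-0.01],"yaw":0},{"translation":[0,0,-0.02],"yaw":0},{"translation":[0,0,-0.02],"yaw":0},{"translation":[0,0,-0.02],"yaw":0},{"translation":[0,0,-0.02],"yaw":0},{"translation":[0,0,0],"yaw":0}]' ; python3 st.py
python3 -m inch '[{"translation":[0,0,-0.03],"yaw":0},{"translation":[0,0,-0.03],"yaw":0},{"translation":[0,0,-0.03],"yaw":0},{"translation":[0,0,-0.03],"yaw":0},{"translation":[0,0,-0.03],"yaw":0},{"translation":[0,0,-0.03],"yaw":0},{"translation":[0,0,-0.02],"yaw":0},{"translation":[0,0,0],"yaw":0}]' >/dev/null; python3 st.py
python3 - <<'E'
from h import *
s=arm.get_state();d=arm.get_image("wrist");cv2.imwrite("pics/w6.png",d["frame"])
E
```

```text
clock: 10.3
ee_pos: [454.0, -355.1, 348.3]
eef_rot: [2.734, 1.484, 0.029]
ft_force: [0.7, -0.7, -3.0]
gripper_width: 0.53
t 10.3 pos [ 454.  -355.1  348.3] z [ 0.0312 -0.0179 -0.9994] yaw(y az) -33.0 F [ 0.73 -0.7  -2.95] w 0.53
t 11.1 pos [ 447.3 -350.4  551. ] z [ 0.0266 -0.0148 -0.9995] yaw(y az) -33.0 F [-0.51  0.14 -3.57] w 0.527
```

View pics/w6.png

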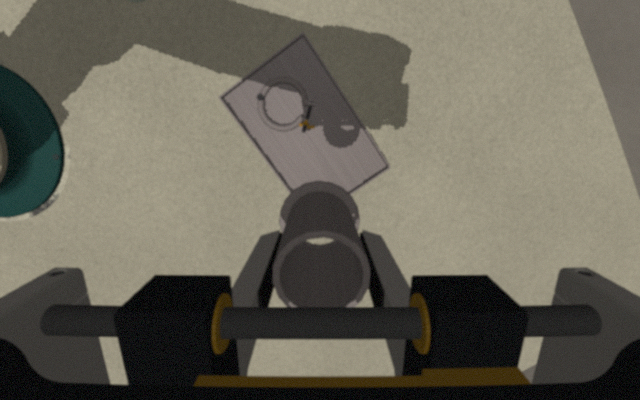

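The funnel is held, and its tilt follows the tool. Swinging back to the base, with the funnel's bottom at z≈300 (neighbouring rims are at 231).

```bash
python3 -m inch '[{"translation":[0.047,0.005,0],"yaw":-0.08},{"translation":[0.047,0.005,0],"yaw":-0.08},{"translation":[0.047,0.005,0],"yaw":-0.08},{"translation":[0.047,0.005,0],"yaw":-0.08},{"translation":[0.047,0.005,0],"yaw":-0.08},{"translation":[0.047,0.005,0],"yaw":-0.08},{"translation":[0.047,0.005,0],"yaw":-0.08},{"translation":[0.047,0.005,0],"yaw":-0.08},{"translation":[0.047,0.005,0],"yaw":-0.08},{"translation":[0.047,0.005,0],"yaw":-0.08},{"translation":[0.047,0.005,0],"yaw":-0.08},{"translation":[0.047,0.005,0],"yaw":-0.08},{"translation":[0,0,0],"yaw":0},{"translation":[0,0,0],"yaw":0}]' >/dev/null; python3 st.py 593 256.3 136
```

```text
t 12.55 pos [573.1 203.7 514.5] z [-0.0074 -0.016  -0.9998] yaw(y az) 24.2 F [-0.33 -1.12 -2.69] w 0.518
target in tool [ 44.1  44.8 377.4]
```

```bash
python3 -m inch '[{"translation":[0.015,0.015,0],"yaw":0},{"translation":[0.015,0.015,0],"yaw":0},{"translation":[0.012,0.013,0],"yaw":0},{"translation":[0,0,0],"yaw":0},{"translation":[0,0,0],"yaw":0}]' >/dev/null; python3 st.py 593 256.3 136
python3 - <<'E'
from h import *
for n in ("wrist","top","scene"):
    d=arm.get_image(n);cv2.imwrite(f"pics/c_{n}.png",d["frame"])
E
```

```text
t 13.05 pos [597.1 256.7 506.5] z [-0.0147 -0.0196 -0.9997] yaw(y az) 23.8 F [-0.18 -0.71 -2.63] w 0.521
target in tool [  5.7   4.  370.5]
```

View pics/c_wrist.png

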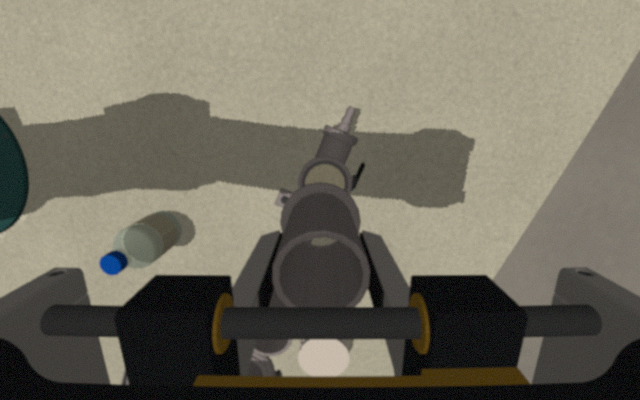

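View pics/c_scene.png

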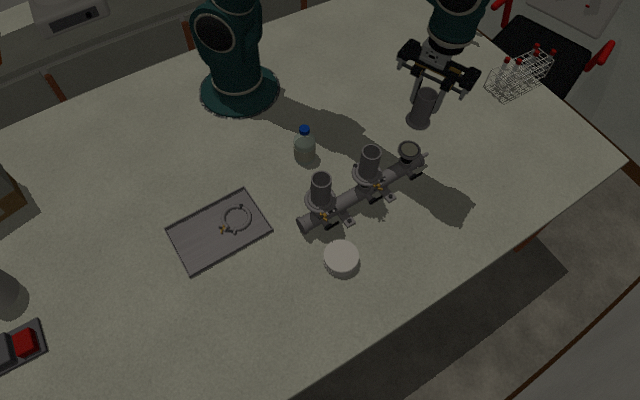

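View pics/c_top.png

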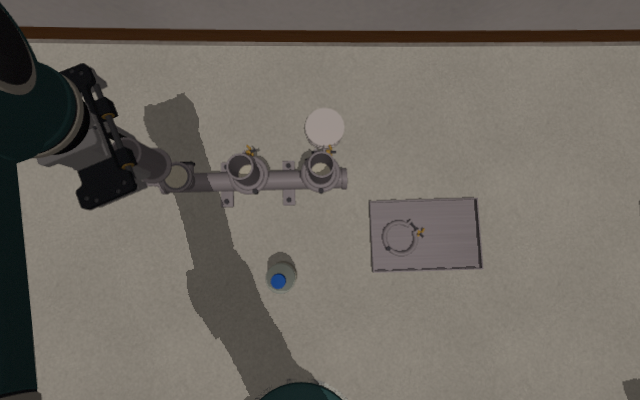

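The wrist view shows the held funnel: rim roughly (273–371, 234–314), flange arc at (281–359, top at 183), base membrane at about (325,180). Next I measure the funnel's axis in the tool frame from the rim and flange edges.

```bash
python3 - <<'E'
from h import *
d=arm.get_image("wrist"); im=cv2.imread("pics/c_wrist.png")
M=np.array(d["hand_eye"]); W=np.linalg.inv(M)
dd=dict(d); dd["R"]=W[:3,:3]; dd["t"]=W[:3,3]   # world := tool frame
th=np.linspace(0,2*np.pi,90)
big=cv2.convertScaleAbs(cv2.resize(im[165:325,240:400],(640,640),interpolation=cv2.INTER_CUBIC),alpha=2.2)
cv2.imwrite("pics/z4.png",big)
for z,r,c in((155,25,(0,0,255)),(155,21,(0,255,255)),(250,32,(0,255,0)),(244,32,(255,255,0))):
    P=np.c_[r*np.cos(th),r*np.sin(th),0*th+z]; q=(proj(dd,P)-[240,165]+.5)*4-.5
    cv2.polylines(big,[q.astype(np.int32)],True,c,1)
cv2.imwrite("pics/z5.png",big)
E
```

```text
(no output)
```

View pics/z4.png

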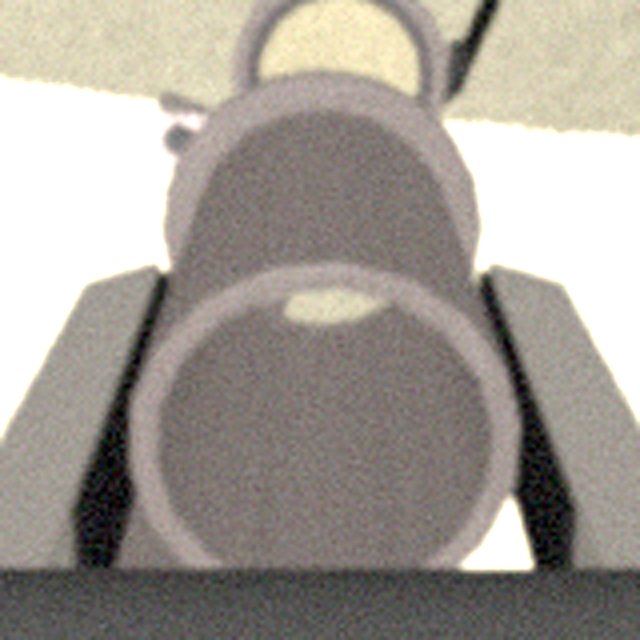

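View pics/z5.png

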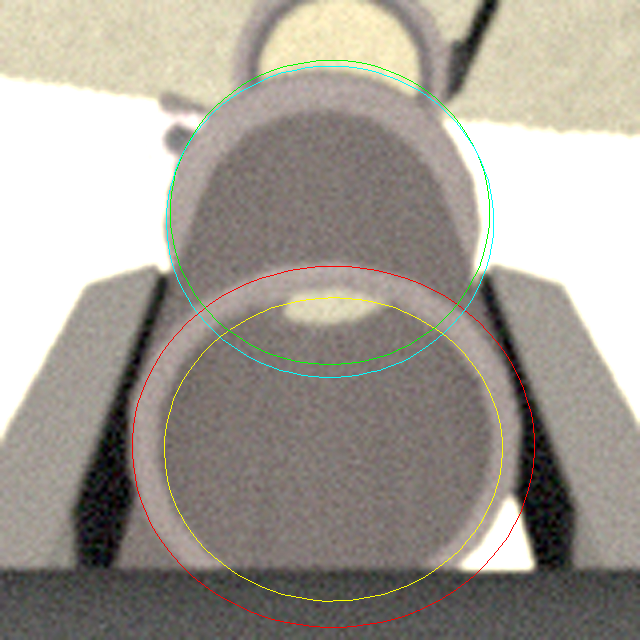

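```bash
cat >> h.py <<'E'
from scipy.optimize import least_squares
def toolcam(d):
    W=np.linalg.inv(np.array(d["hand_eye"])); e=dict(d); e["R"]=W[:3,:3]; e["t"]=W[:3,3]; return e
def circ3(d,l,r,t,rad,z0):
    e=toolcam(d); th=np.linspace(0,2*np.pi,721)
    def f(p):
        q=proj(e,np.c_[p[0]+rad*np.cos(th),p[1]+rad*np.sin(th),0*th+p[2]])
        return [q[:,0].min()-l,q[:,0].max()-r,q[:,1].min()-t]
    return least_squares(f,[0,0,z0],diff_step=1e-3,x_scale=[10,10,100]).x
E
python3 - <<'E'
from h import *
d=arm.get_image("wrist"); g=lambda x,o:o+(x+.5)/4-.5
print(circ3(d,g(131,240),g(518,240),g(263,165),25,155))
print(circ3(d,g(161,240),g(490,240),g(290,165),21,155))
print(circ3(d,g(166,240),g(480,240),g(72,165),32,245))
E
```

```text
[ -1.65777047  -1.10052378 160.6514118 ]
[ -0.58275139  -0.97138182 159.02168354]
[ -2.99568193  -1.40656874 253.59894807]
```

```bash
python3 -m inch '[{"translation":[0.004,0.003,0.01],"yaw":0},{"translation":[0.004,0.002,0.015],"yaw":0},{"translation":[0,0,0.015],"yaw":0},{"translation":[0,0,0.015],"yaw":0},{"translation":[0,0,0.01],"yaw":0},{"translation":[0,0,0],"yaw":0},{"translation":[0,0,0],"yaw":0}]' >/dev/null; python3 st.py 593 256.3 136
python3 - <<'E'
from h import *
for n in ("wrist","top","scene"):
    d=arm.get_image(n);cv2.imwrite(f"pics/e_{n}.png",d["frame"])
T=[]
for n,(x,y) in(("top",(176,176)),("scene",(408,145))):
    im=cv2.imread(f"pics/e_{n}.png")[y-40:y+40,x-40:x+40]; T.append(cv2.resize(im,(400,400),interpolation=cv2.INTER_CUBIC))
cv2.imwrite("pics/z6.png",cv2.convertScaleAbs(np.hstack(T),alpha=2))
im=cv2.imread("pics/e_wrist.png"); cv2.imwrite("pics/z7.png",cv2.convertScaleAbs(cv2.resize(im[165:325,240:400],(600,600),interpolation=cv2.INTER_CUBIC),alpha=2.2))
E
```

```text
t 14.0 pos [596.4 266.4 435.5] z [-0.015  -0.0188 -0.9997] yaw(y az) 23.8 F [ 0.19  0.71 -2.74] w 0.518
target in tool [ -4.5  -0.8 299.6]
```

View pics/z6.png

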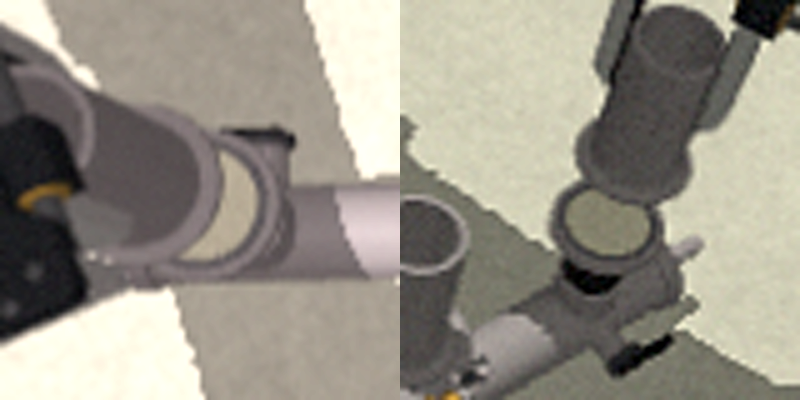

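View pics/z7.png

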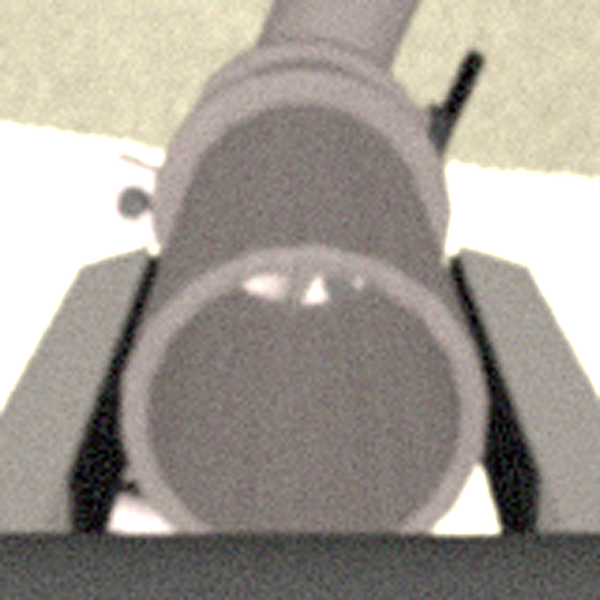

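```bash
python3 -m inch '[{"translation":[-0.001,0,0.012],"yaw":0},{"translation":[0,0,0.012],"yaw":0},{"translation":[0,0,0.006],"yaw":0},{"translation":[0,0,0],"yaw":0},{"translation":[0,0,0],"yaw":0}]' >/dev/null; python3 st.py 593 256.3 136
python3 - <<'E'
from h import *
for n in ("wrist","top","scene"):
    d=arm.get_image(n);cv2.imwrite(f"pics/f_{n}.png",d["frame"])
T=[]
for n,(x,y) in(("top",(176,176)),("scene",(408,145))):
    im=cv2.imread(f"pics/f_{n}.png")[y-40:y+40,x-40:x+40]; T.append(cv2.resize(im,(400,400),interpolation=cv2.INTER_CUBIC))
cv2.imwrite("pics/z8.png",cv2.convertScaleAbs(np.hstack(T),alpha=2))
im=cv2.imread("pics/f_wrist.png"); cv2.imwrite("pics/z9.png",cv2.convertScaleAbs(cv2.resize(im[165:325,240:400],(600,600),interpolation=cv2.INTER_CUBIC),alpha=2.2))
E
```

```text
t 14.65 pos [596.5 264.6 404. ] z [-0.0133 -0.0178 -0.9998] yaw(y az) 23.8 F [ 0.75  0.46 -2.03] w 0.518
target in tool [ -3.3  -1.4 268.1]
```

View pics/z8.png

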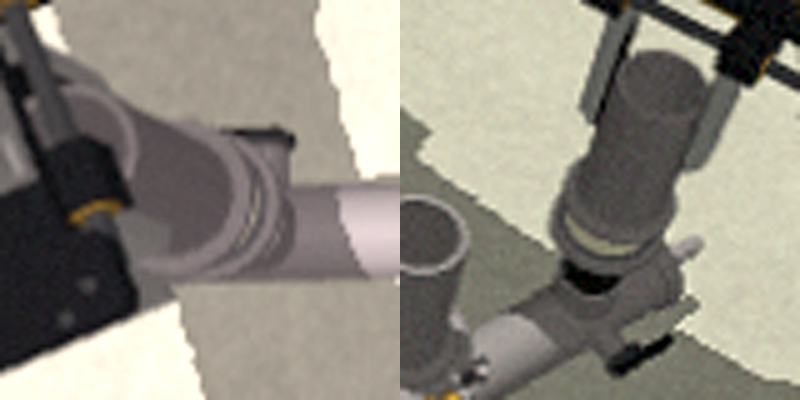

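View pics/z9.png

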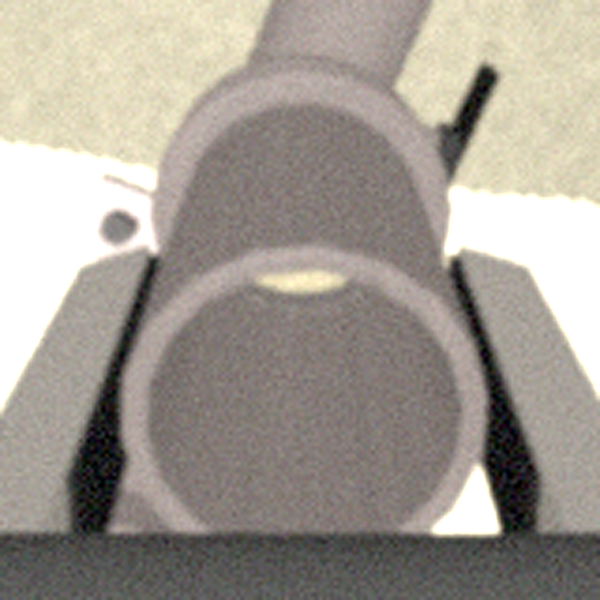

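Nearly in line. The gap looks like 12–18 mm. Lowering 9 mm gently.

```bash
python3 -m inch '[{"translation":[0,0,0.005],"yaw":0},{"translation":[0,0,0.005],"yaw":0},{"translation":[0,0,0],"yaw":0},{"translation":[0,0,0],"yaw":0}]' ; python3 st.py 593 256.3 136
python3 - <<'E'
from h import *
for n in ("wrist","top","scene"):
    d=arm.get_image(n);cv2.imwrite(f"pics/g_{n}.png",d["frame"])
T=[]
for n,(x,y) in(("top",(185,178)),("scene",(410,150))):
    im=cv2.imread(f"pics/g_{n}.png")[y-25:y+25,x-25:x+25]; T.append(cv2.resize(im,(400,400),interpolation=cv2.INTER_CUBIC))
cv2.imwrite("pics/z10.png",cv2.convertScaleAbs(np.hstack(T),alpha=2))
im=cv2.imread("pics/g_wrist.png"); cv2.imwrite("pics/z11.png",cv2.convertScaleAbs(cv2.resize(im[165:325,240:400],(600,600),interpolation=cv2.INTER_CUBIC),alpha=2.2))
E
```

```text
clock: 15.2
ee_pos: [596.5, 264.5, 394.0]
eef_rot: [-1.714, -2.631, 0.033]
ft_force: [0.3, -0.7, -2.5]
gripper_width: 0.518
t 15.2 pos [596.5 264.5 394. ] z [-0.0119 -0.017  -0.9998] yaw(y az) 23.8 F [ 0.3  -0.72 -2.5 ] w 0.518
target in tool [ -3.4  -1.9 258.2]
```

View pics/z10.png

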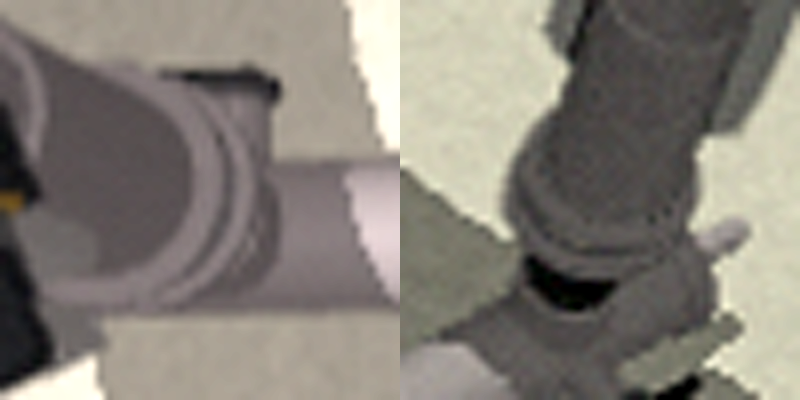

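View pics/z11.png

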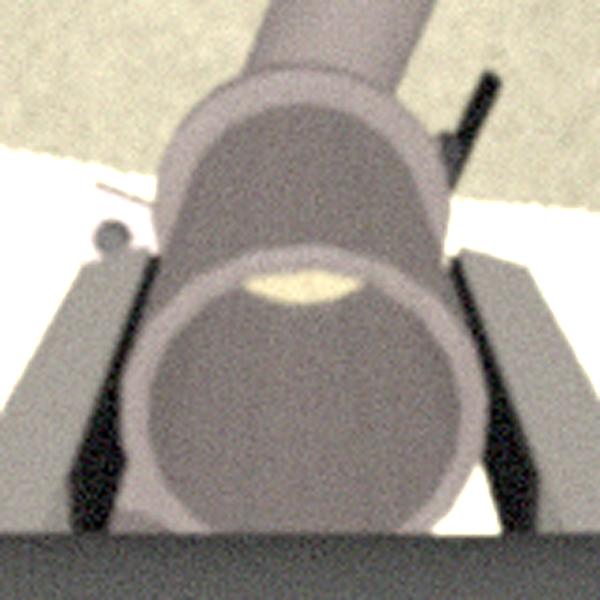

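```bash
cat > ov.py <<'E'
from h import *
import sys
pre,gap=sys.argv[1],float(sys.argv[2]); T=[]
th=np.linspace(0,2*np.pi,120); s=arm.get_state()
for n,(x,y),c in(("top",(185,178),(593.8,256.6)),("scene",(410,150),(592.0,258.3)),("wrist",(320,215),(592.4,256.0))):
    d=arm.get_image(n); ss=s if n=="wrist" else None; h=25 if n!="wrist" else 50
    im=cv2.imread(f"pics/{pre}_{n}.png")[y-h:y+h,x-h:x+h]; k=400/(2*h) if n!="wrist" else 4
    im=cv2.convertScaleAbs(cv2.resize(im,None,fx=k,fy=k,interpolation=cv2.INTER_CUBIC),alpha=2)
    for z,r,col in((136,32,(0,255,255)),(136+gap,32,(0,255,0)),(142+gap,32,(255,255,0)),(142+gap,25,(0,0,255))):
        P=np.c_[c[0]+r*np.cos(th),c[1]+r*np.sin(th),0*th+z]; q=(proj(d,P,ss)-[x-h,y-h]+.5)*k-.5
        cv2.polylines(im,[np.round(q*8).astype(np.int32)],True,col,1,cv2.LINE_AA,3)
    if n=="wrist": w=im
    else: T.append(im)
cv2.imwrite(sys.argv[3],np.hstack(T)); cv2.imwrite(sys.argv[3].replace(".png","w.png"),w)
E
python3 ov.py g 6 pics/o1.png
```

```text
(no output)
```

View pics/o1.png

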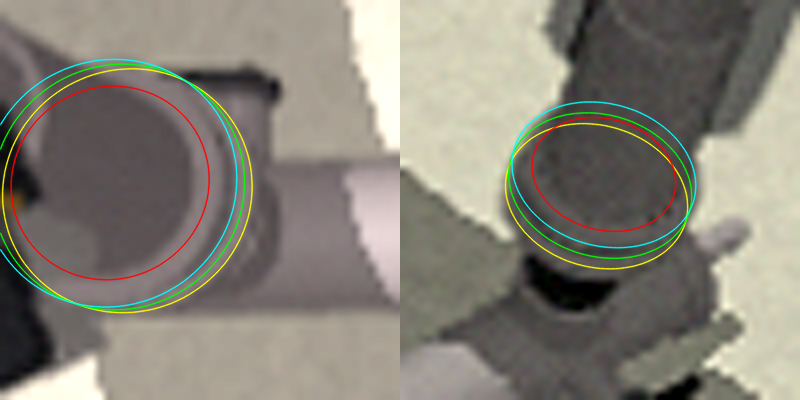

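View pics/o1w.png

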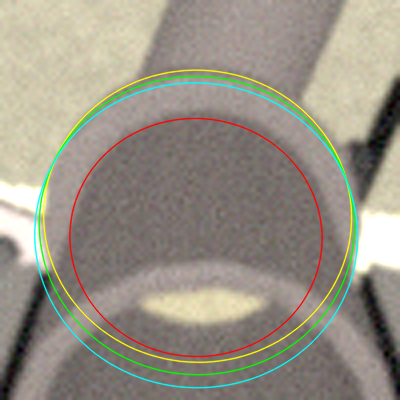

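```bash
python3 - <<'E'
from h import *
T=[]
for n,(x,y) in(("top",(190,180)),("scene",(410,152))):
    im=cv2.imread(f"pics/g_{n}.png")[y-17:y+17,x-17:x+17]; T.append(cv2.resize(im,(408,408),interpolation=cv2.INTER_CUBIC))
cv2.imwrite("pics/z12.png",cv2.convertScaleAbs(np.hstack(T),alpha=3,beta=-120))
E
```

```text
(no output)
```

View pics/z12.png

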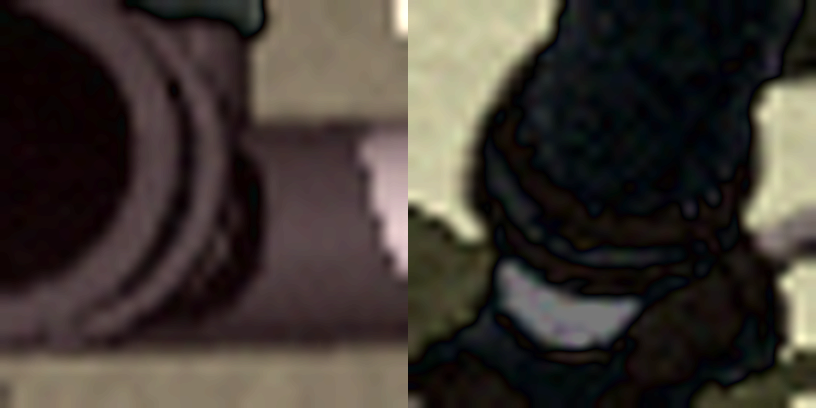

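```bash
python3 -m inch '[{"translation":[0,0,0.002],"yaw":0},{"translation":[0,0,0],"yaw":0}]'|sed -n 2p\;4p;python3 -m inch '[{"translation":[0,0,0.002],"yaw":0},{"translation":[0,0,0],"yaw":0}]'|sed -n 2p\;4p;
```

```text
ee_pos: [596.5, 264.5, 392.2]
ft_force: [-0.3, -0.6, -2.7]
ee_pos: [596.5, 264.5, 390.0]
ft_force: [-0.7, -0.7, -3.2]
```

```bash
python3 -m inch '[{"translation":[0,0,0.002],"yaw":0},{"translation":[0,0,0],"yaw":0}]'|sed -n 2p\;4p;python3 -m inch '[{"translation":[0,0,0],"yaw":0}]'|sed -n 2p\;4p
```

```text
ee_pos: [596.4, 264.4, 387.8]
ft_force: [0.1, 0.2, -2.8]
ee_pos: [596.5, 264.4, 387.8]
ft_force: [-0.3, 0.3, -3.3]
```

Still no contact at 387.8, where the expected touch is about 386. I'll check alignment now with the small gap.

```bash
python3 - <<'E'
from h import *
for n in ("wrist","top","scene"):
    d=arm.get_image(n);cv2.imwrite(f"pics/i_{n}.png",d["frame"])
T=[]
for n,(x,y) in(("top",(190,180)),("scene",(410,152))):
    im=cv2.imread(f"pics/i_{n}.png")[y-17:y+17,x-17:x+17]; T.append(cv2.resize(im,(408,408),interpolation=cv2.INTER_CUBIC))
cv2.imwrite("pics/z13.png",np.clip(np.hstack(T).astype(float)*2.6-60,0,255).astype(np.uint8))
E
python3 ov.py i 1 pics/o2.png
```

```text
(no output)
```

View pics/z13.png

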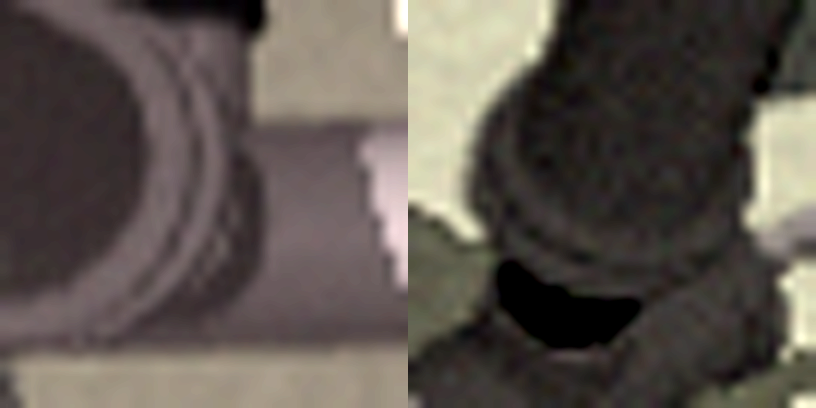

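View pics/o2.png

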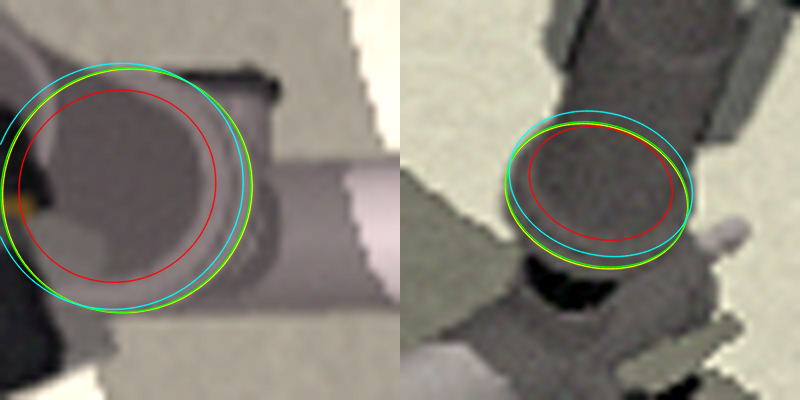

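View pics/o2w.png

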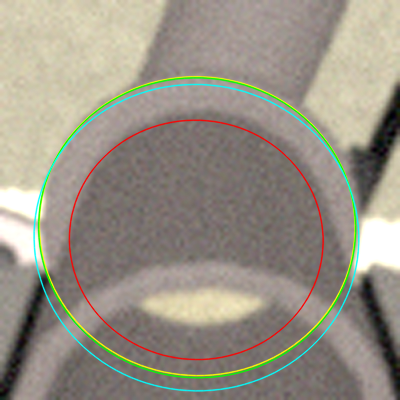

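```bash
for i in 1; do python3 -m inch '[{"translation":[0,0,0.002],"yaw":0},{"translation":[0,0,0],"yaw":0}]'|sed -n 2p\;4p; done; python3 -m inch '[{"translation":[0,0,0.002],"yaw":0},{"translation":[0,0,0],"yaw":0}]'|sed -n 2p\;4p
```

```text
ee_pos: [596.5, 264.4, 386.1]
ft_force: [-1.8, -0.9, 0.8]
ee_pos: [596.5, 264.3, 384.6]
ft_force: [-2.1, -1.3, 4.9]
```

Contact: +7.8 N by 384.6, so first touch was at about 387.5. That means the last pictures had a gap of only 0.4 mm. The top view suggested an offset of about 2.5 mm toward +y. I'll lift 6 mm and measure the junction circle (tube on flange, r=25) rigorously in both fixed views.

```bash
python3 -m inch '[{"translation":[0,0,-0.003],"yaw":0},{"translation":[0,0,-0.002],"yaw":0},{"translation":[0,0,0],"yaw":0}]'|sed -n 2p\;4p
cat > jn.py <<'E'
from h import *
import sys
def fitr(P,r,c0):
    return least_squares(lambda c:np.hypot(P[:,0]-c[0],P[:,1]-c[1])-r,c0,loss="soft_l1",f_scale=.7)
def radial(pre,n,z,r,c0,a0,a1,sign,w=6):
    "edge = strongest radial gradient of given sign near the expected circle"
    d=arm.get_image(n); g=cv2.GaussianBlur(cv2.cvtColor(cv2.imread(f"pics/{pre}_{n}.png"),cv2.COLOR_BGR2GRAY).astype(np.float32),(0,0),.6)
    rr=np.arange(r-w,r+w,.25); P=[]
    for a in np.radians(np.arange(a0,a1,4)):
        X=np.c_[c0[0]+rr*np.cos(a),c0[1]+rr*np.sin(a),0*rr+z]; q=proj(d,X).astype(np.float32)
        v=cv2.remap(g,q[:,0].reshape(1,-1),q[:,1].reshape(1,-1),cv2.INTER_CUBIC)[0]; dv=np.gradient(v)*sign
        k=dv.argmax(); 
        if dv[k]>.3: P.append(X[k,:2])
    P=np.array(P); f=fitr(P,r,c0); res=np.hypot(P[:,0]-f.x[0],P[:,1]-f.x[1])-r
    print(pre,n,z,r,"centre",f.x.round(2),"n",len(P),"mad",np.median(np.abs(res)).round(2)); return f.x
if __name__=="__main__":
    pass
E
python3 - <<'E'
from jn import *
# base from start frames: membrane edge r 23.5 and flange r 32
for n,c in(("top",(593.8,256.6)),("scene",(592,258.3))):
    im=cv2.imread(f"pics/{n}0.png")
    radial_pre={"top":"top0","scene":"scene0"}
    cv2.imwrite(f"pics/s_{n}.png",im)
    radial("s",n,136,23.5,c,0,360,-1,5)
    radial("s",n,136,32,c,0,360,-1,4)
# direction to camera
for n,c,az in(("top",(593.8,256.6),-90),("scene",(592,258.3),0)):
    d=arm.get_image(n); C=-d["R"].T@d["t"]; az=np.degrees(np.arctan2(C[1]-256,C[0]-593)); print(n,"cam az",az,C)
    for dd in (60,75):
        radial("i",n,142.4,25,(c[0],c[1]+1),az-dd,az+dd,1,6)
E
```

```text
ee_pos: [596.6, 264.4, 389.7]
ft_force: [-0.1, -0.4, -2.2]
s top 136 23.5 centre [593.98 256.25] n 90 mad 0.38
s top 136 32 centre [593.8  256.28] n 56 mad 0.52
s scene 136 23.5 centre [591.81 258.31] n 90 mad 0.44
s scene 136 32 centre [592.55 257.46] n 37 mad 1.04
top cam az -113.41575230366954 [470.08944996 -27.81541605 903.27869384]
i top 142.4 25 centre [594.03 259.86] n 30 mad 0.25
i top 142.4 25 centre [594.18 259.94] n 38 mad 0.32
scene cam az -53.36296267813557 [1042.47556121 -348.40272711 1029.79861261]
i scene 142.4 25 centre [593.38 262.85] n 22 mad 0.51
i scene 142.4 25 centre [592.31 262.21] n 31 mad 0.66
```

Top, scene and the arm's kinematics all agree that the funnel is about 3.7 mm too far in +y (the wrist calibration is what misled me). Shift by (-3.2, -1.9) mm in tool axes and measure again.

```bash
python3 -m inch '[{"translation":[-0.0032,-0.0019,0],"yaw":0},{"translation":[0,0,0],"yaw":0},{"translation":[0,0,0.001],"yaw":0},{"translation":[0,0,0],"yaw":0}]'|sed -n 2p\;4p; python3 st.py
cat > ck.py <<'E'
from jn import *
pre=sys.argv[1]; z=float(sys.argv[2])
for n in("top","scene","wrist"): cv2.imwrite(f"pics/{pre}_{n}.png",arm.get_image(n)["frame"])
for n,c,az in(("top",(593.9,256.3),-113),("scene",(592,258),-53)):
    for dd in(60,75): print((radial(pre,n,z,25,c,az-dd,az+dd,1,6)-c).round(1))
E
python3 ck.py k 143.5
```

```text
ee_pos: [596.0, 260.2, 388.5]
ft_force: [0.7, 0.5, -2.7]
t 18.1 pos [596.  260.2 388.5] z [-0.011  -0.0163 -0.9998] yaw(y az) 23.8 F [ 0.74  0.45 -2.7 ] w 0.515
k top 143.5 25 centre [593.71 255.9 ] n 30 mad 0.43
[-0.2 -0.4]
k top 143.5 25 centre [593.67 255.78] n 38 mad 0.46
[-0.2 -0.5]
k scene 143.5 25 centre [592.61 258.2 ] n 27 mad 0.84
[0.6 0.2]
k scene 143.5 25 centre [592.03 258.01] n 36 mad 0.99
[0. 0.]
```

Within 0.5 mm in both views. Now press: the target is ft z ≈ +7 (free reading about -2.8, so 10 N on the joint).

```bash
python3 -m inch '[{"translation":[0,0,0.002],"yaw":0},{"translation":[0,0,0.0015],"yaw":0},{"translation":[0,0,0.001],"yaw":0},{"translation":[0,0,0],"yaw":0}]'|sed -n 2p\;4p; python3 st.py; python3 -m inch '[{"translation":[0,0,0],"yaw":0},{"translation":[0,0,0],"yaw":0}]'|sed -n 2p\;4p; python3 st.py
```

```text
ee_pos: [596.1, 260.1, 384.7]
ft_force: [-2.0, -0.8, 4.2]
t 18.85 pos [596.1 260.1 384.7] z [-0.01   -0.0158 -0.9998] yaw(y az) 23.8 F [-2.03 -0.83  4.17] w 0.519
ee_pos: [596.1, 260.1, 385.1]
ft_force: [-2.1, -1.7, 3.0]
t 19.05 pos [596.1 260.1 385.1] z [-0.0099 -0.0156 -0.9998] yaw(y az) 23.8 F [-2.09 -1.71  3.  ] w 0.519
```

```bash
python3 -m inch '[{"translation":[0,0,0.001],"yaw":0},{"translation":[0,0,0.001],"yaw":0},{"translation":[0,0,0.001],"yaw":0}]'|sed -n 2p\;4p; python3 -m inch '[{"translation":[0,0,0.0005],"yaw":0},{"translation":[0,0,0.0005],"yaw":0}]'|sed -n 2p\;4p; python3 st.py
```

```text
ee_pos: [596.1, 259.9, 382.7]
ft_force: [-4.7, -2.3, 8.6]
ee_pos: [596.1, 259.8, 382.3]
ft_force: [-4.2, -2.4, 9.3]
t 19.55 pos [596.1 259.8 382.3] z [-0.0094 -0.015  -0.9998] yaw(y az) 23.8 F [-4.22 -2.44  9.29] w 0.521
```

```bash
python3 -m inch '[{"translation":[0,0,-0.0003],"yaw":0},{"translation":[0,-0.0002,0.0002],"yaw":0}]'|sed -n 2p\;4p; python3 -m inch '[{"translation":[0,-0.0002,0.0003],"yaw":0},{"translation":[0,-0.0002,0.0003],"yaw":0}]'|sed -n 2p\;4p; python3 st.py; python3 ck.py m 138.2; python3 st.py
```

```text
ee_pos: [595.9, 259.7, 383.1]
ft_force: [-3.0, -1.8, 7.9]
ee_pos: [595.7, 259.5, 383.3]
ft_force: [-3.2, -2.1, 7.7]
t 19.95 pos [595.7 259.5 383.3] z [-0.0079 -0.0138 -0.9999] yaw(y az) 23.8 F [-3.18 -2.13  7.72] w 0.52
m top 138.2 25 centre [594.   256.19] n 30 mad 0.35
[ 0.1 -0.1]
m top 138.2 25 centre [593.74 256.1 ] n 38 mad 0.26
[-0.2 -0.2]
m scene 138.2 25 centre [592.63 258.7 ] n 26 mad 1.07
[0.6 0.7]
m scene 138.2 25 centre [592.51 258.25] n 33 mad 1.26
[0.5 0.3]
t 20.3 pos [595.7 259.6 383.3] z [-0.008  -0.0138 -0.9999] yaw(y az) 23.8 F [-2.62 -2.43  6.96] w 0.52
```

Alignment under load is within about 0.7 mm and the load is about 10 N on the joint. Check the picture, then hold.

```bash
python3 -m inch '[{"translation":[0,0,0.0003],"yaw":0},{"translation":[0,0,0.0003],"yaw":0},{"translation":[0,0,0.0003],"yaw":0},{"translation":[0,0,0.0003],"yaw":0}]'|sed -n 1,2p\;4p;  python3 -m inch '[{"translation":[0,0,0.0003],"yaw":0},{"translation":[0,0,0.0003],"yaw":0},{"translation":[0,0,0.0003],"yaw":0},{"translation":[0,0,0.0003],"yaw":0}]'|sed -n 1,2p\;4p
python3 - <<'E'
import cv2,numpy as np
T=[]
for n,(x,y) in(("top",(180,180)),("scene",(410,140))):
    im=cv2.imread(f"pics/m_{n}.png")[y-35:y+35,x-35:x+35]; T.append(cv2.resize(im,(400,400),interpolation=cv2.INTER_CUBIC))
cv2.imwrite("pics/z14.png",cv2.convertScaleAbs(np.hstack(T),alpha=2.2))
E
```

```text
clock: 20.7
ee_pos: [595.6, 259.4, 383.1]
ft_force: [-3.9, -2.1, 8.0]
clock: 21.1
ee_pos: [595.5, 259.3, 383.1]
ft_force: [-4.3, -1.2, 8.0]
```

View pics/z14.png

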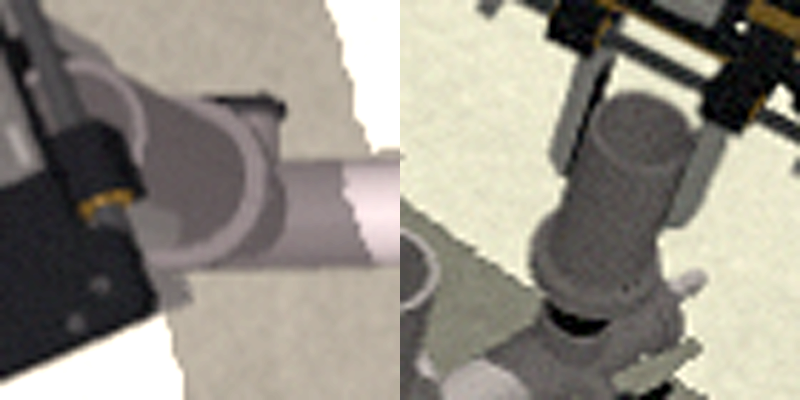

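The flanges are flush and concentric in both views. For the three-second hold I'll keep the target fixed with one small row, then monitor through camera frames, during which the arm holds its last target.

```bash
python3 -m inch '[{"translation":[0,0,0.0003],"yaw":0}]'|sed -n 1,2p\;4p; python3 - <<'E'
from h import *
F=[];P=[]
for i in range(76):
    d=arm.get_image("wrist"); s=arm.get_state(); F.append(s["ft_force"]);P.append(s["ee_pos"])
    if i%15==0: print(round(s["clock"],2),s["ee_pos"].round(2),s["ft_force"].round(1))
F=np.array(F);print("mean",F.mean(0).round(2),"min",F.min(0).round(1),"max",F.max(0).round(1)); 
E
python3 ck.py p 138
```

```text
clock: 21.2
ee_pos: [595.5, 259.2, 383.0]
ft_force: [-4.0, -2.0, 7.6]
21.25 [595.52 259.23 383.05] [-4.1 -1.5  8.2]
22.0 [595.52 259.21 383.08] [-3.9 -1.4  7.5]
22.75 [595.52 259.22 383.06] [-4.2 -2.4  8.1]
23.5 [595.51 259.23 383.02] [-3.4 -2.   8. ]
24.25 [595.49 259.24 383.02] [-3.4 -2.4  8.3]
25.0 [595.52 259.21 383.05] [-3.4 -2.5  7.5]
mean [-3.93 -2.05  7.84] min [-5.4 -4.   6.5] max [-3.  -0.8  9. ]
p top 138.0 25 centre [594.23 255.88] n 30 mad 0.34
[ 0.3 -0.4]
p top 138.0 25 centre [593.83 255.76] n 38 mad 0.37
[-0.1 -0.5]
p scene 138.0 25 centre [592.33 258.47] n 27 mad 0.69
[0.3 0.5]
p scene 138.0 25 centre [592.2  258.22] n 33 mad 0.76
[0.2 0.2]
```

Steady for 4 s at about 10.7 N vertical (about 11.6 N including side load). Handing in.

```bash
python3 st.py; python3 -c "
from bench import arm
print(arm.job_done())"
```

```text
t 25.35 pos [595.5 259.3 383. ] z [-0.0073 -0.0125 -0.9999] yaw(y az) 23.8 F [-4.   -1.56  8.3 ] w 0.524
the job is handed in; nothing more can be done
None
```

The funnel is on the open base and the arm is still gripping it and pressing down. I handed the job in at 25.4 s; it returned no verdict.

**What I did:** I gripped the tube at 30 N, lifted the funnel from the tray and carried it over the clamped places. Just above the base it was 3.7 mm out of line. I found that after a brief light touch of about 8 N, lifted off, corrected it and pressed it down.

**Last checks:**
- **Force:** over about 3.8 s with the arm's target held still, the push on the joint averaged about 10.7 N. It ranged from about 9.4 to 11.9 N with noise, and was about 11.6 N counting the side force. I saw no reading above about 12.1 N vertical, or about 13 N with the side force.
- **Alignment:** the top and scene views both put the axes within about 0.6 mm of each other.
- **Tilt:** the tool leans about 0.015 rad, and the flanges look flush in both views. I did not measure the funnel's own tilt separately.
- **Other objects:** I did not re-measure the clamp, bottle and dishes at the end. Their positions looked unchanged in the pictures taken on the way, and the arm stayed clear of them.

**Not clean:**
- **Wrist camera:** its measurements disagreed with the other two cameras and the arm's own position by about 4 mm, so I did not use it for the final alignment.
- **Side force:** about 4.4 N of side force stayed on the tool while it pressed.
- **Tool tilt:** it reached about 0.037 rad around the grasp and came down on the way to the base.

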